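# Return a light baffle to the free seat of the rack

### The job

Somebody left a lens tube lying in one of the three V seats of the baffle rack: take it out and lay it in the grey tray. Then take the loose angle baffle from its black stand and nest it V in V in the seat you have just cleared, fully down, legs square with the seat's and its ends flush with the seat's ends. Set both parts down rather than letting them fall, and leave the stored baffles and everything else on the bench where it is.

Things in the scene. Friction and masses are not known exactly. Their poses are not given: they have to be found in the camera images.
- rack: Baffle rack, fixed to the bench: grey base plate 130 x 290 x 10 mm carrying three parallel dark steel V seats, side by side 105 mm apart. Origin: centre of its underside on the bench; x runs along the seats (at yaw 0 away from the robot), y across them, z up. Its place and yaw differ from start to start.
- seat_left (a point): The left seat of the rack (+y side of the rack): a fixed angle section 120 mm long with its V open upwards, its two legs at 45 degrees, each inner face 18 mm wide, rims 13 mm above and 13 mm either side of the V line. Point: mid-length on the inner V line, 24 mm above the bench; x along the V, z up. Any one of the three seats holds the lens tube at the start, the others a baffle each.
- seat_middle (a point): The middle seat of the rack (at its centre): a fixed angle section 120 mm long with its V open upwards, its two legs at 45 degrees, each inner face 18 mm wide, rims 13 mm above and 13 mm either side of the V line. Point: mid-length on the inner V line, 24 mm above the bench; x along the V, z up. Any one of the three seats holds the lens tube at the start, the others a baffle each.
- seat_right (a point): The right seat of the rack (-y side of the rack): a fixed angle section 120 mm long with its V open upwards, its two legs at 45 degrees, each inner face 18 mm wide, rims 13 mm above and 13 mm either side of the V line. Point: mid-length on the inner V line, 24 mm above the bench; x along the V, z up. Any one of the three seats holds the lens tube at the start, the others a baffle each.
- stand: Black V stand, fixed to the bench, left or right of the rack and nearer the robot: base 90 x 70 x 10 mm, one V seat 80 mm long of the same section as the rack's, inner V line 24 mm above the bench. Origin: centre of its underside; x along its V, z up. The loose baffle lies in it at the start.
- baffle: The loose light baffle: aluminium angle 120 mm long, legs 35 mm wide, 3 mm thick, V open upwards, about 70 g. Origin: outer corner line of the V at mid-length (on the seat's point when nested); x along the V, z up. A gripper closing across the V from above takes the legs' outer edges, 49.5 mm apart, 24.7 mm above the origin; the legs' tips end 26.9 mm above it.
- stored_a: A stored baffle, same as the loose one, already nested in one of the rack's seats; to be left there. Same axes.
- stored_b: Another stored baffle, already nested in another of the rack's seats; to be left there. Same axes.
- lens_tube: Black metal lens tube, plain cylinder 30 mm across, 70 mm long, 80 g (varies), lying along the V of the one seat that has no baffle. Origin: its centre, 45 mm above the bench in the seat; x along its axis (y and z may be turned anyhow about it).
- tray: Open grey parts tray, fixed to the bench on the side opposite the stand: outside 150 mm along its x, 130 mm along its y, 28 mm high, walls and floor about 4 to 5 mm thick, empty. Origin: centre of its underside; z up.
- mouse: Bystander, leave alone: computer mouse, black, about 75 x 60 x 31 mm.
- driver: Bystander, leave alone: screwdriver, 160 mm long, lying on the bench beyond the rack.
- lens_cap: Bystander, leave alone: black lens cap, disc 44 mm across, 10 mm high.
- cuvette_box: Bystander, leave alone: closed white box, 60 x 80 x 30 mm.
- bottle: Bystander, leave alone: white bottle with black cap, 60 mm across, 130 mm tall, beyond the rack.
- post_clamp: Bystander, leave alone: dark steel block, 45 x 40 x 35 mm, beyond the rack.
Mind the look-alikes: they are no part of the job. Leave any pink or yellow look-alike of the lens_tube alone.

How it is judged:
By the outcome, as a careful person would: the job done as asked, in the order asked, and still so for the second after the job is handed in, with the robot touching nothing.
It also fails if it takes over 59 s, if anything falls off the work surface, if the arm or the gripper's body presses on something with over 40 N, if the wrist force passes 120 N, or if a joint passes its speed limit or range.

### The arm

A 7-joint arm with a two-finger parallel gripper is mounted at the origin on the work surface. World frame = base frame: x ahead of the robot, y to its left, z up, the work surface at z = 0. Lengths are in m, angles in rad, forces in N, time in s.
With the tool pointing down it reaches from about 0.425 to 0.925 m from the base axis. Payload 6.8 kg.
Tool frame: the origin (TCP) lies on the front face of the gripper's body, between the roots of the fingers; the fingertips stand 73 mm ahead of it and the grasp point (between the pads) lies 54 mm ahead of it; z points along the fingers, y is the line along which they close (so a half turn about z gives the same grasp; the last joint's range is limited). The gripper opens to 85 mm and grips with 20 to 120 N. Pads are 22 mm wide; open, the fingers measure 114 mm over their backs; the gripper's body (76 mm by 85 mm) begins 54 mm behind the grasp point. The pads swing forward as they close: fully open they stand 13 mm farther back than shut.
Start: joints at [1.081, 0.477, 0.022, 1.555, -0.011, 1.109, -0.083], TCP at [0.252, -0.626, 0.304] pointing down, gripper open.
Joint ranges: [-2.96, 2.96], [-0.34, 2.1], [-1.41, 1.46], [0.24, 2.44], [-1.37, 4.51], [0.17, 1.92], [-2.96, 2.96]. Speed limits (rad/s): [2.39, 2.39, 3.14, 3.14, 3.14, 3.14, 3.14].

### API

Orientations are given as a unit quaternion [w, x, y, z].
In Python, from station import bot, optics gives the robot as it stands.
- The arm moves only by the tool drive_tool, never from a script. Its argument "deltas" is a list of rows, each an object with "gripper": the closure in counts, from 0 (fully open) to 255 (shut); "offset": the shift along the tool's x, y, z in units of 1000 mm (1.0 is 1000 mm), a list of three; "angular": the turn, a rotation vector about the tool's x, y, z in units of 45 degrees (1.0 is 45 degrees), a list of three. In form: [{"gripper": gripper, "offset": [dx, dy, dz], "angular": [rx, ry, rz]}, ...]. A call has 1 to 5 rows; each row is the pose to reach, as a shift and turn from the pose commanded when the call began, along the tool's axes at that moment; what a row does not reach only later rows make up. A row lasts 1/10 s, in which the tool goes at most 50 mm and 8.59 degrees, less where a joint would pass 70% of its speed; a pose out of reach is approached as far as the arm can. A call with a number of a shift or a turn outside -1 to 1 is refused whole. A call with a gripper value outside its range is refused whole. The fingers move at their own pace and stop on an object; "grip_force" is the grip in N (left out, the last holds). Time passes only in rows, so rows that repeat a pose let the fingers close. It gives the time, the measured TCP pose, the force, the opening and the grip force at its end, in the units of the state.
- bot.get_obs(): the state, without advancing time (a new reading comes with each control period).
- optics.read_camera(name): name is "scene" or "top" or "wrist"; returns the picture (384x512x3 uint8, blue, green, red); there is no depth.
- optics.camera_model(name): a dict with "fx", "fy", "cx", "cy" (pixels), "dist" ([k1, k2, p1, p2, k3] as OpenCV has them; the pictures are not rectified), "cam_to_world" (4x4, takes a point from camera to world coordinates). Camera axes: x right, y up, looking along -z (the intrinsics and any distortion apply to the point x, -y, -z); pixel columns grow to the right and rows downward; lengths in m; the calibration is good to about 2 mm. A picture is of the moment at which its call begins: read the wrist's pose just before it. camera_model takes no time and is no camera call; for the wrist camera it gives the pose at the moment of the call.
- bot.hand_in(): hands the job in; it is judged then, once.
The state is a dict: "t": time; "q": joint angles; "joint_vel": joint speeds; "joint_torque": joint torques, N m; "eef_pos": TCP position; "tool_rot": TCP orientation; "contact_force": force on the tool from outside, world axes, zero at the start; "torque": the same for the moment, N m; "gripper_width": opening from 0.0 (shut) to 1.0 (fully open); "grasp_force": force on a finger pad.
Only numpy, scipy, OpenCV 4.12 (cv2) and the standard library are available. Lean on these libraries where they do the work, as an engineer would, in place of code of your own. Each camera call takes 0.05 s, during which the arm holds its last target. There are 200 camera calls.

## Working session

There is one attempt and no reset: what is moved stays moved. The work goes in short steps, Python scripts to look and compute and a tool call to move; the robot and the scene stay as the last step left them, time stands still between calls to the robot, and variables do not carry over. Pictures are saved under pics/ and viewed, at most 10 in all, crops included, and the job is handed in when it is done.

Besides the shell and the picture viewer there is one more tool, called after ">>>" by a JSON object that holds its "api" and its "payload". drive_tool: Moves the arm, as the interface text tells. Its arguments: {"type":"object","properties":{"deltas":{"type":"array"},"grip_force":{"type":"number"}},"required":["deltas"]}

```bash
mkdir -p pics; ls; cat > h.py <<'E'
import numpy as np, cv2
from station import bot, optics
def K(m): return np.array([[m["fx"],0,m["cx"]],[0,m["fy"],m["cy"]],[0,0,1.]]), np.array(m["dist"],float)
def ray(m,px):
    k,d=K(m); p=cv2.undistortPoints(np.array(px,float).reshape(-1,1,2),k,d).reshape(-1,2)
    T=np.array(m["cam_to_world"]); v=np.c_[p[:,0],-p[:,1],-np.ones(len(p))]@T[:3,:3].T
    return T[:3,3],v
def at_z(m,px,z):
    o,v=ray(m,px); return o+v*((np.broadcast_to(z,len(v))-o[2])/v[:,2])[:,None]
def proj(m,P):
    k,d=K(m); T=np.array(m["cam_to_world"]); c=(np.atleast_2d(P)-T[:3,3])@T[:3,:3]
    c=c*[1,-1,-1]; return cv2.projectPoints(c,np.zeros(3),np.zeros(3),k,d)[0].reshape(-1,2)
E
python3 - <<'E'
from h import *
a=optics.read_camera("top"); b=optics.read_camera("scene")
cv2.imwrite("pics/top_raw.png",a); cv2.imwrite("pics/scene_raw.png",b)
cv2.imwrite("pics/top.png",cv2.resize(a,(800,600),interpolation=cv2.INTER_CUBIC))
m=optics.camera_model("top"); print(m); print(optics.camera_model("scene")["cam_to_world"]); print(bot.get_obs())
E
```

```text
pics
{'fx': 357.96186442610923, 'fy': 357.96186442610923, 'cx': 258.00933440614085, 'cy': 195.2179353376673, 'dist': array([0.02710559, 0.        , 0.        , 0.        , 0.        ]), 'cam_to_world': array([[-0.08002716,  0.97514648, -0.20660348,  0.41560119],
       [-0.99678223, -0.07923769,  0.01210674, -0.01886539],
       [-0.00456493,  0.20690755,  0.97834985,  0.87031861],
       [ 0.        ,  0.        ,  0.        ,  1.        ]])}
[[-0.45453771 -0.56940663  0.68496099  1.36426922]
 [ 0.890555   -0.27537849  0.36204762  0.37603001]
 [-0.01752879  0.77455973  0.63225783  0.78255456]
 [ 0.          0.          0.          1.        ]]
{'t': 0.1, 'q': array([ 1.08090809,  0.47775323,  0.02234748,  1.55634678, -0.01151762,
        1.10929765, -0.08309404]), 'joint_vel': array([-0.00126455, -0.00312211,  0.00183861, -0.00335668, -0.00120834,
       -0.00023573,  0.00042349]), 'joint_torque': array([ 4.39913711e-03, -5.97761893e+01,  1.61424547e+00, -2.81954563e+01,
        1.29027411e-02,  5.02833733e-03,  3.52323866e-05]), 'eef_pos': array([ 0.2513374 , -0.62601777,  0.30300137]), 'tool_rot': array([-8.11085939e-04,  9.81833317e-01,  1.89743603e-01, -2.12546368e-04]), 'contact_force': array([ 0.76996179, -0.09560711, -0.20213512]), 'torque': array([0.0174275 , 0.01673942, 0.05018709]), 'grasp_force': 0.0, 'gripper_width': 1.0001765852416489}
```

View pics/top.png

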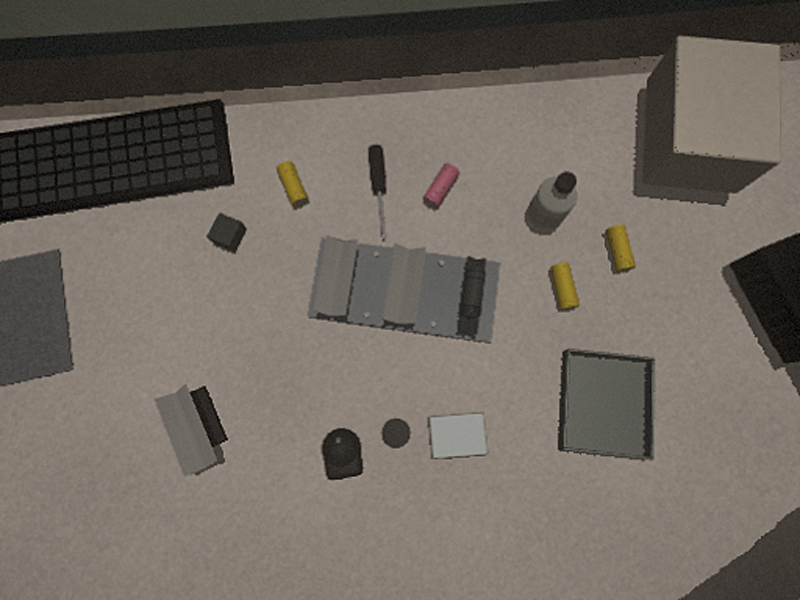

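View pics/scene_raw.png

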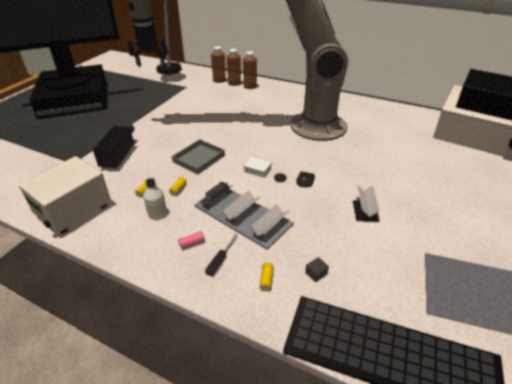

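The scene shows a black tube in the rack's right seat at about (472,296) in the 800-px top view. The pink tube (441,186) and the yellow ones (292,184), (565,286) and (620,248) are look-alikes lying on the bench. Only the black one lies in a seat, so it is the one meant. The loose baffle is on the stand at about (190,430), and the tray is at about (607,405). I'll confirm in an enlarged crop.

```bash
python3 - <<'E'
import cv2, numpy as np
a=cv2.imread("pics/top_raw.png"); a=cv2.convertScaleAbs(a,alpha=1.6)
f=lambda x,y,w,h:cv2.resize(a[y:y+h,x:x+w],None,fx=4,fy=4,interpolation=cv2.INTER_CUBIC)
c=np.zeros((600,800,3),np.uint8)
c[:300,:520]=f(192,147,130,75); c[:280,520:]=f(90,238,70,70); c[300:,:400]=f(345,217,100,75)
cv2.imwrite("pics/crop1.png",c)
E
```

```text
(no output)
```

View pics/crop1.png

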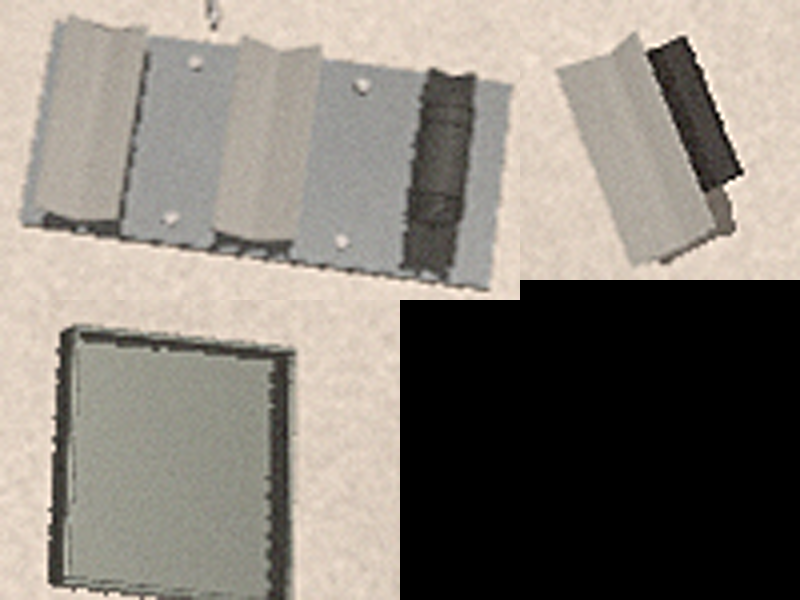

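The crop confirms it: the black tube lies in the right seat, with its crop ends near (445,105) and (438,222). The two stored baffles sit in the left and middle seats.

```bash
cat >> h.py <<'E'
def fit(m,model,px):
    from scipy.optimize import least_squares
    model=np.array(model,float); px=np.array(px,float)
    def P(p): c,s=np.cos(p[2]),np.sin(p[2]); return np.c_[p[0]+c*model[:,0]-s*model[:,1],p[1]+s*model[:,0]+c*model[:,1],model[:,2]]
    g=at_z(m,px,model[:,2]).mean(0)
    r=min((least_squares(lambda p:(proj(m,P(p))-px).ravel(),[g[0],g[1],a]) for a in (-.6,0,.6)),key=lambda r:r.cost)
    return r.x, np.abs(r.fun).reshape(-1,2).max(1)
E
python3 - <<'E'
from h import *
m=optics.camera_model("top")
cv=lambda pts,ox,oy,sx=0,sy=0:[((x-sx)/4+ox-.375,(y-sy)/4+oy-.375) for x,y in pts]
r,e=fit(m,[[.065,.145,.01],[.065,-.145,.01],[-.065,-.145,.01],[-.065,.145,.01]],cv([(57,20),(512,84),(490,290),(22,223)],192,147)); print("rack",r,e)
c,s=np.cos(r[2]),np.sin(r[2]); print("seatR",r[0]+s*.105,r[1]-c*.105)
print("tube ends top",at_z(m,cv([(446,105),(438,222)],192,147),[.05,.05]))
r,e=fit(m,[[.06,.0247,.0487],[.06,-.0247,.0487],[-.06,.0247,.0487],[-.06,-.0247,.0487]],cv([(557,70),(637,34),(635,266),(716,230)],90,238,520,0)); print("baffle",r,e)
print("tray",at_z(m,cv([(62,28),(294,50),(50,284),(292,304)],345,217),.028))
E
```

```text
rack [ 0.62342159 -0.03386343 -0.22428074] [0.33309614 0.59985418 0.27215212 0.66543861]
seatR 0.6000690446081461 -0.13623362962542093
tube ends top [[ 0.63414162 -0.139968    0.05      ]
 [ 0.56429315 -0.1278557   0.05      ]]
baffle [0.43341727 0.2957754  0.37343711] [0.2747834  0.64738991 0.93491087 0.43543098]
tray [[ 0.50577153 -0.26370058  0.028     ]
 [ 0.48228213 -0.39628784  0.028     ]
 [ 0.36158262 -0.23634809  0.028     ]
 [ 0.34061274 -0.3699724   0.028     ]]
```

```bash
cat >> h.py <<'E'
from scipy.spatial.transform import Rotation as Ro
def go(x,y,z,yaw):
    o=bot.get_obs(); w=o["tool_rot"]; R=Ro.from_quat([*w[1:],w[0]])
    c,s=np.cos(yaw),np.sin(yaw); T=Ro.from_matrix(np.array([[c,s,0],[s,-c,0],[0,0,-1.]]))
    d=R.inv().apply(np.array([x,y,z])-o["eef_pos"]); a=(R.inv()*T).as_rotvec()/np.deg2rad(45)
    print("off",d.round(4),"ang",a.round(3),"t",round(o["t"],2))
def yaw():
    w=bot.get_obs()["tool_rot"]; X=Ro.from_quat([*w[1:],w[0]]).as_matrix()[:,0]; return np.arctan2(X[1],X[0])
E
python3 -c "
from h import *
go(.56,-.12,.25,-.22)"
```

```text
off [ 0.475  -0.3545  0.0535] ang [-0.002  0.001  0.766] t 0.1
```

>>> {"api": "drive_tool", "payload": {"deltas": [{"gripper": 0,"offset": [0.475,-0.354,0.053],"angular": [0,0,0.766]},{"gripper": 0,"offset": [0.475,-0.354,0.053],"angular": [0,0,0.766]},{"gripper": 0,"offset": [0.475,-0.354,0.053],"angular": [0,0,0.766]},{"gripper": 0,"offset": [0.475,-0.354,0.053],"angular": [0,0,0.766]},{"gripper": 0,"offset": [0.475,-0.354,0.053],"angular": [0,0,0.766]}], "grip_force": 40}}

```text
t: 0.6
eef_pos: [0.3807, -0.4142, 0.2814]
tool_rot: [-0.0, 0.994, -0.112, -0.0]
contact_force: [1.6, -0.2, -0.5]
gripper_width: 1.0
grasp_force: 0.0
```

```bash
python3 -c "
from h import *
go(.56,-.12,.25,-.22)"
```

```text
off [ 0.1094 -0.3267  0.0314] ang [ 0.     0.001 -0.006] t 0.6
```

>>> {"api": "drive_tool", "payload": {"deltas": [{"gripper": 0,"offset": [0.109,-0.327,0.031],"angular": [0,0,0]},{"gripper": 0,"offset": [0.109,-0.327,0.031],"angular": [0,0,0]},{"gripper": 0,"offset": [0.109,-0.327,0.031],"angular": [0,0,0]},{"gripper": 0,"offset": [0.109,-0.327,0.031],"angular": [0,0,0]},{"gripper": 0,"offset": [0.109,-0.327,0.031],"angular": [0,0,0]}]}}

```text
t: 1.1
eef_pos: [0.5091, -0.2007, 0.2592]
tool_rot: [0.0, 0.994, -0.11, -0.0]
contact_force: [0.7, -1.0, -0.0]
gripper_width: 1.0
grasp_force: 0.0
```

```bash
python3 -c "
from h import *
go(.56,-.12,.25,-.22)"
```

```text
off [ 0.0321 -0.0899  0.0092] ang [0. 0. 0.] t 1.1
```

>>> {"api": "drive_tool", "payload": {"deltas": [{"gripper": 0,"offset": [0.032,-0.09,0.009],"angular": [0,0,0]},{"gripper": 0,"offset": [0.032,-0.09,0.009],"angular": [0,0,0]},{"gripper": 0,"offset": [0.032,-0.09,0.009],"angular": [0,0,0]},{"gripper": 0,"offset": [0.032,-0.09,0.009],"angular": [0,0,0]}]}}

```text
t: 1.5
eef_pos: [0.5595, -0.1205, 0.2499]
tool_rot: [-0.0, 0.994, -0.108, -0.001]
contact_force: [0.0, -0.3, -0.4]
gripper_width: 0.998
grasp_force: 0.0
```

```bash
python3 - <<'E'
from h import *
m=optics.camera_model("wrist"); a=optics.read_camera("wrist"); cv2.imwrite("pics/w1_raw.png",a)
import pickle; pickle.dump(m,open("w1.pkl","wb"))
cv2.imwrite("pics/w1.png",cv2.resize(cv2.convertScaleAbs(a,alpha=1.5),(800,600)))
o=bot.get_obs();print(o["eef_pos"],yaw(),m["cam_to_world"].round(3).tolist())
E
```

```text
[ 0.55893565 -0.12225387  0.25002746] -0.21976013229245994 [[-0.216, 0.924, 0.315, 0.639], [-0.976, -0.204, -0.069, -0.138], [0.0, -0.323, 0.946, 0.32], [0.0, 0.0, 0.0, 1.0]]
```

View pics/w1.png

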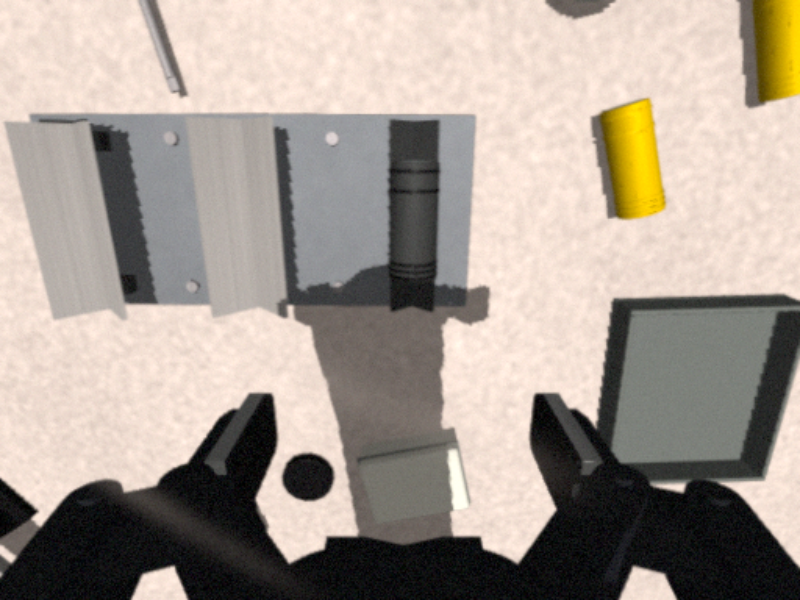

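The wrist view shows the tube spanning about (414,160) to (412,278) in the right seat. The seat corners are near (389,121), (438,121), (389,309) and (434,309), and the plate corners near (30,115), (475,114) and (466,306).

```bash
python3 - <<'E'
from h import *
import pickle; m=pickle.load(open("w1.pkl","rb"))
S=lambda p:[(x*.64-.18,y*.64-.18) for x,y in p]
# seat right in rack coordinates + plate corners
model=[[.065,.145,.01],[.065,-.145,.01],[-.065,-.145,.01],[.06,-.09,.035],[.06,-.12,.035],[-.06,-.09,.035],[-.06,-.12,.035]]
r,e=fit(m,model,S([(30,115),(475,114),(466,306),(389,121),(438,121),(389,309),(434,309)])); print("rack",r,e)
c,s=np.cos(r[2]),np.sin(r[2]); print("seatR",r[0]+s*.105,r[1]-c*.105)
t=at_z(m,S([(414,160),(412,278)]),.06);print(t,t.mean(0))
print(at_z(m,S([(390,219),(437,219)]),.047))
E
```

```text
rack [ 0.62155873 -0.03290332 -0.22038277] [1.76221845 0.36121836 0.2018725  1.06486517 0.94710882 1.28531549
 1.36125335]
seatR 0.598605395299173 -0.13536377193011723
[[ 0.63517004 -0.14321723  0.06      ]
 [ 0.5693809  -0.12798278  0.06      ]] [ 0.60227547 -0.1356      0.06      ]
[[ 0.60483988 -0.12222894  0.047     ]
 [ 0.59871152 -0.14998796  0.047     ]]
```

```bash
python3 -c "
from h import *
go(.602,-.136,.110,-.221)"
```

```text
off [0.0452 0.0039 0.14  ] ang [0.001 0.001 0.002] t 1.55
```

>>> {"api": "drive_tool", "payload": {"deltas": [{"gripper": 0,"offset": [0.0452,0.004,0.045],"angular": [0,0,0]},{"gripper": 0,"offset": [0.0452,0.004,0.085],"angular": [0,0,0]},{"gripper": 0,"offset": [0.0452,0.004,0.115],"angular": [0,0,0]},{"gripper": 0,"offset": [0.0452,0.004,0.13],"angular": [0,0,0]},{"gripper": 0,"offset": [0.0452,0.004,0.14],"angular": [0,0,0]}]}}

```text
t: 2.05
eef_pos: [0.6016, -0.1371, 0.1095]
tool_rot: [0.0, 0.994, -0.111, -0.001]
contact_force: [0.4, -0.8, 0.1]
gripper_width: 1.0
grasp_force: 0.0
```

>>> {"api": "drive_tool", "payload": {"deltas": [{"gripper": 110,"offset": [0,0,0],"angular": [0,0,0]},{"gripper": 130,"offset": [0,0,0],"angular": [0,0,0]},{"gripper": 145,"offset": [0,0,0],"angular": [0,0,0]},{"gripper": 155,"offset": [0,0,0],"angular": [0,0,0]},{"gripper": 160,"offset": [0,0,0],"angular": [0,0,0]}], "grip_force": 40}}

```text
t: 2.55
eef_pos: [0.6031, -0.1356, 0.1113]
tool_rot: [0.0, 0.994, -0.11, 0.001]
contact_force: [-0.4, 0.2, -0.5]
gripper_width: 0.37
grasp_force: 0.0
```

>>> {"api": "drive_tool", "payload": {"deltas": [{"gripper": 175,"offset": [0,0,0],"angular": [0,0,0]},{"gripper": 200,"offset": [0,0,0],"angular": [0,0,0]},{"gripper": 200,"offset": [0,0,0],"angular": [0,0,0]}], "grip_force": 40}}

```text
t: 2.85
eef_pos: [0.603, -0.1357, 0.1114]
tool_rot: [0.0, 0.994, -0.11, 0.001]
contact_force: [-1.6, -0.1, 5.8]
gripper_width: 0.331
grasp_force: 39.2
```

>>> {"api": "drive_tool", "payload": {"deltas": [{"gripper": 200,"offset": [0,0,-0.005],"angular": [0,0,0]},{"gripper": 200,"offset": [0,0,-0.02],"angular": [0,0,0]},{"gripper": 200,"offset": [0,0,-0.05],"angular": [0,0,0]},{"gripper": 200,"offset": [0,0,-0.08],"angular": [0,0,0]},{"gripper": 200,"offset": [0,0,-0.08],"angular": [0,0,0]}]}}

```text
t: 3.35
eef_pos: [0.6053, -0.1359, 0.1959]
tool_rot: [0.0, 0.994, -0.11, 0.004]
contact_force: [1.0, -0.8, -0.3]
gripper_width: 0.335
grasp_force: 39.6
```

```bash
python3 - <<'E'
from h import *
go(.425,-.317,.19,-.19)
m=optics.camera_model("wrist"); a=optics.read_camera("wrist"); cv2.imwrite("pics/w2.png",cv2.convertScaleAbs(a,alpha=1.5))
E
```

```text
off [-0.1365  0.216   0.0046] ang [-0.001 -0.011 -0.038] t 3.35
```

View pics/w2.png

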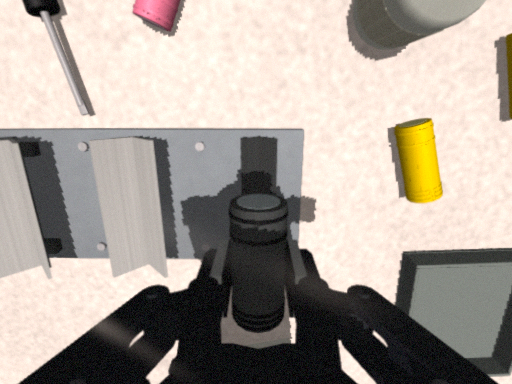

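The tube at about (258,260) is held square and centred between the fingers. The seat at about (258,200) is clear, and the tray is at the lower right.

>>> {"api": "drive_tool", "payload": {"deltas": [{"gripper": 200,"offset": [-0.1365,0.216,0.005],"angular": [0,0,-0.038]},{"gripper": 200,"offset": [-0.1365,0.216,0.005],"angular": [0,0,-0.038]},{"gripper": 200,"offset": [-0.1365,0.216,0.005],"angular": [0,0,-0.038]},{"gripper": 200,"offset": [-0.1365,0.216,0.005],"angular": [0,0,-0.038]},{"gripper": 200,"offset": [-0.1365,0.216,0.005],"angular": [0,0,-0.038]}]}}

```text
t: 3.9
eef_pos: [0.4242, -0.3135, 0.1851]
tool_rot: [-0.0, 0.996, -0.095, -0.001]
contact_force: [1.2, 0.2, -0.7]
gripper_width: 0.333
grasp_force: 39.6
```

```bash
python3 -c "
from h import *
go(.425,-.317,.09,-.19)"
```

```text
off [0.0016 0.0034 0.0951] ang [-0.     0.001  0.   ] t 3.9
```

>>> {"api": "drive_tool", "payload": {"deltas": [{"gripper": 200,"offset": [0,0,0.04],"angular": [0,0,0]},{"gripper": 200,"offset": [0,0,0.07],"angular": [0,0,0]},{"gripper": 200,"offset": [0,0,0.088],"angular": [0,0,0]},{"gripper": 200,"offset": [0,0,0.094],"angular": [0,0,0]},{"gripper": 200,"offset": [0,0,0.094],"angular": [0,0,0]}]}}

```text
t: 4.4
eef_pos: [0.4257, -0.3122, 0.0907]
tool_rot: [-0.0, 0.996, -0.095, -0.001]
contact_force: [0.1, -0.2, -0.2]
gripper_width: 0.334
grasp_force: 39.7
```

>>> {"api": "drive_tool", "payload": {"deltas": [{"gripper": 200,"offset": [0,0,0.002],"angular": [0,0,0]},{"gripper": 200,"offset": [0,0,0.004],"angular": [0,0,0]},{"gripper": 200,"offset": [0,0,0.005],"angular": [0,0,0]},{"gripper": 200,"offset": [0,0,0.005],"angular": [0,0,0]}]}}

```text
t: 4.8
eef_pos: [0.4265, -0.3127, 0.087]
tool_rot: [0.0, 0.995, -0.095, 0.0]
contact_force: [0.1, 0.4, -0.2]
gripper_width: 0.335
grasp_force: 39.7
```

>>> {"api": "drive_tool", "payload": {"deltas": [{"gripper": 200,"offset": [0,0,0.001],"angular": [0,0,0]},{"gripper": 200,"offset": [0,0,0.001],"angular": [0,0,0]}]}}

```text
t: 5.0
eef_pos: [0.4263, -0.3126, 0.0856]
tool_rot: [0.0, 0.995, -0.095, 0.0]
contact_force: [0.2, 0.2, -0.6]
gripper_width: 0.334
grasp_force: 39.7
```

>>> {"api": "drive_tool", "payload": {"deltas": [{"gripper": 200,"offset": [0,0,0.001],"angular": [0,0,0]},{"gripper": 200,"offset": [0,0,0.001],"angular": [0,0,0]}]}}

```text
t: 5.2
eef_pos: [0.4264, -0.3127, 0.0852]
tool_rot: [0.0, 0.995, -0.095, 0.0]
contact_force: [-2.6, 1.2, 7.4]
gripper_width: 0.332
grasp_force: 40.5
```

>>> {"api": "drive_tool", "payload": {"deltas": [{"gripper": 150,"offset": [0,0,0],"angular": [0,0,0]},{"gripper": 140,"offset": [0,0,0],"angular": [0,0,0]},{"gripper": 115,"offset": [0,0,0],"angular": [0,0,0]},{"gripper": 100,"offset": [0,0,0],"angular": [0,0,0]},{"gripper": 100,"offset": [0,0,0],"angular": [0,0,0]}], "grip_force": 20}}

```text
t: 5.7
eef_pos: [0.4263, -0.3126, 0.0845]
tool_rot: [-0.0, 0.995, -0.095, -0.0]
contact_force: [0.1, -0.4, 0.2]
gripper_width: 0.607
grasp_force: 0.0
```

>>> {"api": "drive_tool", "payload": {"deltas": [{"gripper": 100,"offset": [0,0,-0.02],"angular": [0,0,0]},{"gripper": 100,"offset": [0,0,-0.05],"angular": [0,0,0]},{"gripper": 60,"offset": [0,0,-0.1],"angular": [0,0,0]},{"gripper": 0,"offset": [0,0,-0.15],"angular": [0,0,0]},{"gripper": 0,"offset": [0,0,-0.165],"angular": [0,0,0]}]}}

```text
t: 6.2
eef_pos: [0.4281, -0.3138, 0.2549]
tool_rot: [0.002, 0.995, -0.095, 0.004]
contact_force: [0.7, -0.3, -0.4]
gripper_width: 1.0
grasp_force: 0.0
```

```bash
python3 - <<'E'
from h import *
a=optics.read_camera("wrist")
cv2.imwrite("pics/w3.png",cv2.convertScaleAbs(a,alpha=1.5))
go(.40,.28,.25,.373); go(.40,.28,.25,-.19)
E
```

```text
off [-0.1401 -0.5779  0.0023] ang [ 0.007 -0.009 -0.717] t 6.25
off [-0.1401 -0.5779  0.0023] ang [ 0.004 -0.011 -0.   ] t 6.25
```

View pics/w3.png

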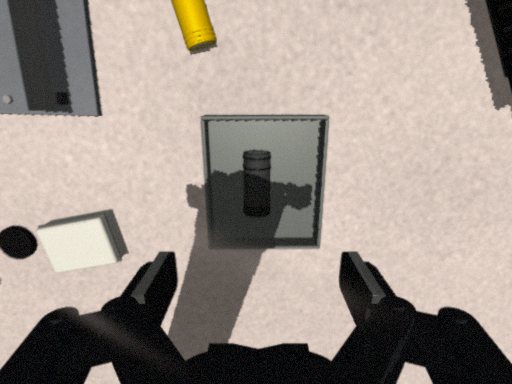

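The tube lies at about (257,183), flat in the tray. Next is the baffle, going by a waypoint.

```bash
python3 -c "
from h import *
go(.54,-.0,.26,.1)"
```

```text
off [ 0.0504 -0.3294 -0.0054] ang [ 0.005 -0.01  -0.37 ] t 6.25
```

>>> {"api": "drive_tool", "payload": {"deltas": [{"gripper": 0,"offset": [0.05,-0.33,-0.005],"angular": [0,0,-0.37]},{"gripper": 0,"offset": [0.05,-0.33,-0.005],"angular": [0,0,-0.37]},{"gripper": 0,"offset": [0.05,-0.33,-0.005],"angular": [0,0,-0.37]},{"gripper": 0,"offset": [0.05,-0.33,-0.005],"angular": [0,0,-0.37]},{"gripper": 0,"offset": [0.05,-0.33,-0.005],"angular": [0,0,-0.37]}]}}

```text
t: 6.75
eef_pos: [0.5097, -0.0752, 0.2529]
tool_rot: [-0.0, 0.999, 0.05, -0.0]
contact_force: [0.9, -0.1, -1.5]
gripper_width: 1.001
grasp_force: 0.0
```

```bash
python3 -c "
from h import *
go(.40,.28,.25,.373)"
```

```text
off [-0.0736 -0.3644  0.003 ] ang [-0.     0.001 -0.347] t 6.75
```

>>> {"api": "drive_tool", "payload": {"deltas": [{"gripper": 0,"offset": [-0.01,-0.364,0.003],"angular": [0,0,-0.347]},{"gripper": 0,"offset": [-0.02,-0.364,0.003],"angular": [0,0,-0.347]},{"gripper": 0,"offset": [-0.04,-0.364,0.003],"angular": [0,0,-0.347]},{"gripper": 0,"offset": [-0.074,-0.364,0.003],"angular": [0,0,-0.347]},{"gripper": 0,"offset": [-0.074,-0.364,0.003],"angular": [0,0,-0.347]}]}}

```text
t: 7.25
eef_pos: [0.4449, 0.1648, 0.2508]
tool_rot: [-0.0, 0.983, 0.185, -0.0]
contact_force: [1.1, 0.7, -0.3]
gripper_width: 1.002
grasp_force: 0.0
```

```bash
python3 -c "
from h import *
go(.40,.28,.25,.373)"
```

```text
off [ 1.000e-04 -1.236e-01  8.000e-04] ang [-0.     0.001  0.   ] t 7.25
```

>>> {"api": "drive_tool", "payload": {"deltas": [{"gripper": 0,"offset": [0,-0.124,0],"angular": [0,0,0]},{"gripper": 0,"offset": [0,-0.124,0],"angular": [0,0,0]},{"gripper": 0,"offset": [0,-0.124,0],"angular": [0,0,0]},{"gripper": 0,"offset": [0,-0.124,0],"angular": [0,0,0]}]}}

```text
t: 7.65
eef_pos: [0.3986, 0.2826, 0.2511]
tool_rot: [-0.001, 0.982, 0.189, -0.0]
contact_force: [-0.7, 0.3, -0.6]
gripper_width: 0.998
grasp_force: 0.0
```

```bash
python3 - <<'E'
from h import *
import pickle
m=optics.camera_model("wrist"); a=optics.read_camera("wrist"); pickle.dump(m,open("w4.pkl","wb"))
cv2.imwrite("pics/w4.png",cv2.resize(cv2.convertScaleAbs(a,alpha=1.4),(800,600),interpolation=cv2.INTER_CUBIC))
print(bot.get_obs()["eef_pos"],yaw())
E
```

```text
[0.39975922 0.28008048 0.25080697] 0.37718303380331764
```

View pics/w4.png

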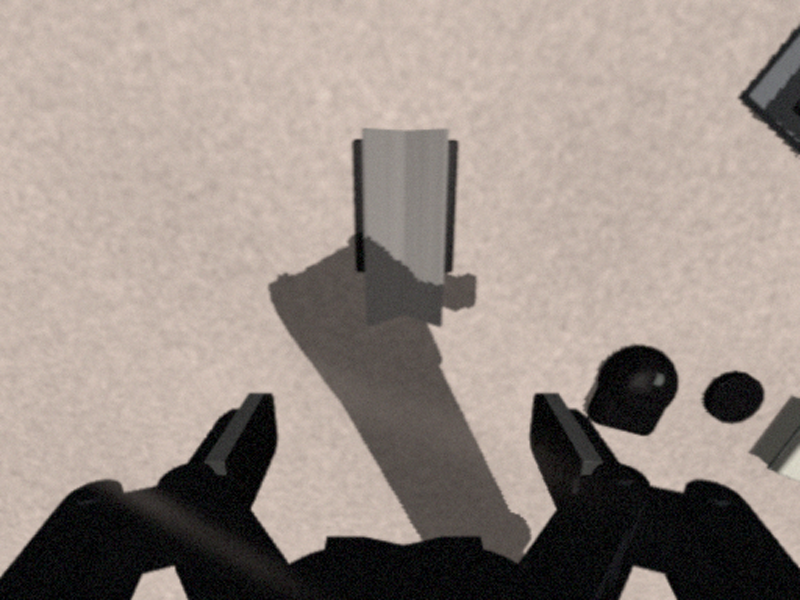

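The baffle's edges are at about (362,129), (449,129), (367,325) and (442,325). It is square in the view.

```bash
python3 - <<'E'
from h import *
import pickle; m=pickle.load(open("w4.pkl","rb"))
S=lambda p:[(x*.64-.18,y*.64-.18) for x,y in p]
p=S([(362,129),(449,129),(367,325),(442,325)])
r,e=fit(m,[[.06,.0247,.0487],[.06,-.0247,.0487],[-.06,.0247,.0487],[-.06,-.0247,.0487]],p); print("baffle",r,e)
print(at_z(m,p,.0487)); go(r[0],r[1],.15,r[2]); go(*r[:2],.1027,r[2])
E
```

```text
baffle [0.43211865 0.29618578 0.37659129] [0.38383009 0.19755286 0.29020851 0.48481757]
[[0.47853291 0.34110542 0.0487    ]
 [0.4968688  0.29516192 0.0487    ]
 [0.36759803 0.29704863 0.0487    ]
 [0.38580223 0.25158954 0.0487    ]]
off [ 0.0361 -0.003   0.1008] ang [-0.001  0.001  0.001] t 7.7
off [ 0.0361 -0.003   0.1481] ang [-0.001  0.001  0.001] t 7.7
```

>>> {"api": "drive_tool", "payload": {"deltas": [{"gripper": 0,"offset": [0.036,-0.003,0.045],"angular": [0,0,0]},{"gripper": 0,"offset": [0.036,-0.003,0.09],"angular": [0,0,0]},{"gripper": 0,"offset": [0.036,-0.003,0.12],"angular": [0,0,0]},{"gripper": 0,"offset": [0.036,-0.003,0.14],"angular": [0,0,0]},{"gripper": 0,"offset": [0.036,-0.003,0.1485],"angular": [0,0,0]}]}}

```text
t: 8.2
eef_pos: [0.433, 0.2919, 0.1002]
tool_rot: [0.001, 0.983, 0.184, -0.002]
contact_force: [0.3, 0.3, 0.2]
gripper_width: 0.999
grasp_force: 0.0
```

>>> {"api": "drive_tool", "payload": {"deltas": [{"gripper": 60,"offset": [0,0,0],"angular": [0,0,0]},{"gripper": 80,"offset": [0,0,0],"angular": [0,0,0]},{"gripper": 90,"offset": [0,0,0],"angular": [0,0,0]},{"gripper": 95,"offset": [0,0,0],"angular": [0,0,0]},{"gripper": 100,"offset": [0,0,0],"angular": [0,0,0]}], "grip_force": 30}}

```text
t: 8.7
eef_pos: [0.4337, 0.2957, 0.1039]
tool_rot: [-0.001, 0.983, 0.186, 0.001]
contact_force: [-0.2, 1.3, 2.0]
gripper_width: 0.606
grasp_force: 1.0
```

>>> {"api": "drive_tool", "payload": {"deltas": [{"gripper": 105,"offset": [0,0,0],"angular": [0,0,0]},{"gripper": 110,"offset": [0,0,0],"angular": [0,0,0]},{"gripper": 120,"offset": [0,0,0],"angular": [0,0,0]},{"gripper": 150,"offset": [0,0,0],"angular": [0,0,0]},{"gripper": 150,"offset": [0,0,0],"angular": [0,0,0]}], "grip_force": 30}}

```text
t: 9.2
eef_pos: [0.4333, 0.2969, 0.1041]
tool_rot: [-0.002, 0.982, 0.186, 0.001]
contact_force: [-4.2, 4.2, 9.2]
gripper_width: 0.554
grasp_force: 29.2
```

>>> {"api": "drive_tool", "payload": {"deltas": [{"gripper": 150,"offset": [0,0,-0.005],"angular": [0,0,0]},{"gripper": 150,"offset": [0,0,-0.02],"angular": [0,0,0]},{"gripper": 150,"offset": [0,0,-0.05],"angular": [0,0,0]},{"gripper": 150,"offset": [0,0,-0.09],"angular": [0,0,0]},{"gripper": 150,"offset": [0,0,-0.12],"angular": [0,0,0]}]}}

```text
t: 9.7
eef_pos: [0.4335, 0.2939, 0.2253]
tool_rot: [0.0, 0.983, 0.185, 0.0]
contact_force: [0.6, -0.4, -1.7]
gripper_width: 0.555
grasp_force: 31.2
```

```bash
python3 -c "
from h import *
go(.55,.08,.23,0)"
```

```text
off [ 0.0307  0.2416 -0.0045] ang [ 0.001 -0.001  0.474] t 9.7
```

>>> {"api": "drive_tool", "payload": {"deltas": [{"gripper": 150,"offset": [0.004,0.02,0],"angular": [0,0,0.05]},{"gripper": 150,"offset": [0.01,0.055,0],"angular": [0,0,0.12]},{"gripper": 150,"offset": [0.016,0.095,0],"angular": [0,0,0.2]},{"gripper": 150,"offset": [0.02,0.135,-0.002],"angular": [0,0,0.28]},{"gripper": 150,"offset": [0.024,0.175,-0.004],"angular": [0,0,0.36]}]}}

```text
t: 10.2
eef_pos: [0.5196, 0.1372, 0.2265]
tool_rot: [0.001, 0.999, 0.043, -0.001]
contact_force: [0.3, -0.2, -1.8]
gripper_width: 0.55
grasp_force: 31.2
```

```bash
python3 -c "
from h import *
go(.599,-.1355,.22,-.221)"
```

```text
off [0.0557 0.2785 0.0068] ang [0.002 0.002 0.391] t 10.2
```

>>> {"api": "drive_tool", "payload": {"deltas": [{"gripper": 150,"offset": [0.01,0.04,0.001],"angular": [0,0,0.07]},{"gripper": 150,"offset": [0.018,0.08,0.002],"angular": [0,0,0.14]},{"gripper": 150,"offset": [0.026,0.12,0.003],"angular": [0,0,0.2]},{"gripper": 150,"offset": [0.034,0.16,0.005],"angular": [0,0,0.27]},{"gripper": 150,"offset": [0.042,0.2,0.006],"angular": [0,0,0.33]}]}}

```text
t: 10.7
eef_pos: [0.5785, -0.0582, 0.2203]
tool_rot: [0.0, 0.996, -0.086, -0.001]
contact_force: [0.1, 0.3, -0.5]
gripper_width: 0.553
grasp_force: 31.2
```

```bash
python3 -c "
from h import *
go(.599,-.1355,.22,-.221)"
```

```text
off [0.0335 0.0726 0.0003] ang [0.002 0.002 0.061] t 10.7
```

>>> {"api": "drive_tool", "payload": {"deltas": [{"gripper": 150,"offset": [0.012,0.03,0],"angular": [0,0,0.03]},{"gripper": 150,"offset": [0.025,0.055,0.015],"angular": [0,0,0.06]},{"gripper": 150,"offset": [0.0335,0.0725,0.03],"angular": [0,0,0.061]},{"gripper": 150,"offset": [0.0335,0.0725,0.05],"angular": [0,0,0.061]},{"gripper": 150,"offset": [0.0335,0.0725,0.05],"angular": [0,0,0.061]}]}}

```text
t: 11.2
eef_pos: [0.5973, -0.134, 0.1677]
tool_rot: [0.0, 0.994, -0.11, -0.004]
contact_force: [-0.6, -0.0, -0.8]
gripper_width: 0.556
grasp_force: 31.2
```

```bash
python3 - <<'E'
from h import *
import pickle
m=optics.camera_model("wrist"); a=optics.read_camera("wrist"); pickle.dump(m,open("w5.pkl","wb"))
cv2.imwrite("pics/w5.png",cv2.resize(cv2.convertScaleAbs(a,alpha=1.6),(800,600),interpolation=cv2.INTER_CUBIC))
print(bot.get_obs()["eef_pos"],yaw())
E
```

```text
[ 0.59835612 -0.1330412   0.16930341] -0.21834397382795015
```

View pics/w5.png

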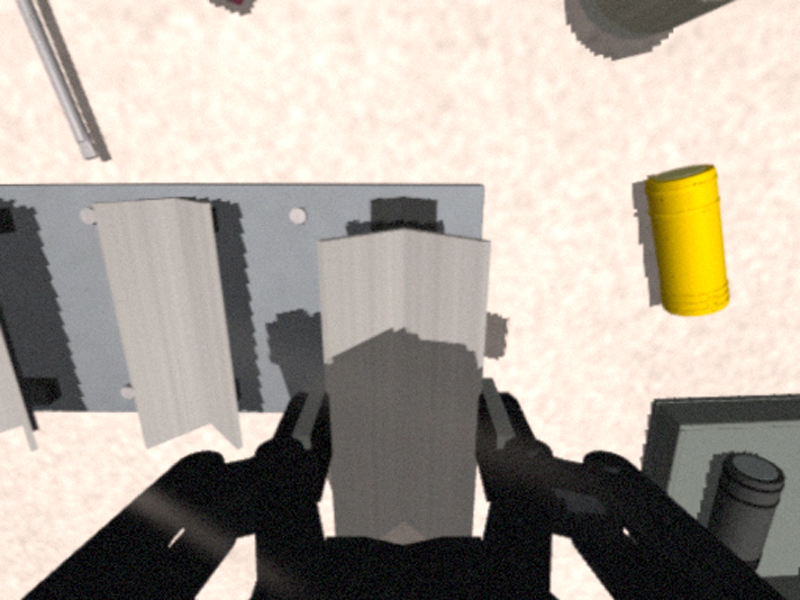

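Now the held baffle's far edge corners are at about (319,240) and (489,240), with its V at (404,228). The right seat's far rim corners are at (371,199) and (437,199), the plate's far corner at (484,185), and the stored middle baffle's far corners at about (97,204) and (211,203).

```bash
python3 - <<'E'
from h import *
import pickle; m=pickle.load(open("w5.pkl","rb"))
S=lambda p:[(x*.64-.18,y*.64-.18) for x,y in p]
r=np.array([.62156,-.0329,-.2204]); c,s=np.cos(r[2]),np.sin(r[2])
L=lambda P:(np.atleast_2d(P)[:,:2]-r[:2])@np.array([[c,-s],[s,c]])
print("baffle far",L(at_z(m,S([(319,240),(489,240)]),.115))); print("baffle V far/near",L(at_z(m,S([(404,230),(403,530)]),.095)))
print("edges at row 500",L(at_z(m,S([(334,500),(474,500)]),.115)))
print("seat far",L(at_z(m,S([(371,199),(437,199)]),.036)))
print("plate corner",L(at_z(m,S([(484,185)]),.01)))
r2,e=fit(m,[[.065,-.145,.01],[.06,-.09,.036],[.06,-.12,.036],[.06,.0247,.0487],[.06,-.0247,.0487],[-.06,.0247,.0487],[-.06,-.0247,.0487]],S([(484,185),(371,199),(437,199),(97,204),(211,203),(147,447),(241,447)])); print(r2,e)
T=m["cam_to_world"]; print(T[:3,3], L([bot.get_obs()["eef_pos"]]))
E
```

```text
baffle far [[ 0.05749439 -0.08074   ]
 [ 0.05748018 -0.12751618]]
baffle V far/near [[ 0.05690885 -0.10418953]
 [-0.06569924 -0.10385564]]
edges at row 500 [[-0.03185443 -0.08025518]
 [-0.0319349  -0.12811173]]
seat far [[ 0.06077582 -0.08987378]
 [ 0.06077193 -0.11891572]]
plate corner [[ 0.06499745 -0.1438818 ]]
[ 0.62222787 -0.03246036 -0.22311793] [0.94578412 0.69094996 0.95680172 2.53342639 0.14131411 0.5264577
 1.89640069]
[ 0.67740037 -0.15166162  0.23698859] [[-0.00074971 -0.10279163]]
```

>>> {"api": "drive_tool", "payload": {"deltas": [{"gripper": 150,"offset": [0.003,0,0.012],"angular": [0,0,0]},{"gripper": 150,"offset": [0.003,0,0.028],"angular": [0,0,0]},{"gripper": 150,"offset": [0.003,0,0.042],"angular": [0,0,0]},{"gripper": 150,"offset": [0.003,0,0.052],"angular": [0,0,0]},{"gripper": 150,"offset": [0.003,0,0.056],"angular": [0,0,0]}]}}

```text
t: 11.75
eef_pos: [0.6023, -0.1324, 0.113]
tool_rot: [-0.0, 0.994, -0.108, -0.001]
contact_force: [-0.4, -0.6, 0.1]
gripper_width: 0.553
grasp_force: 31.2
```

```bash
python3 - <<'E'
from h import *
import pickle
m=optics.camera_model("wrist"); a=optics.read_camera("wrist"); pickle.dump(m,open("w6.pkl","wb"))
cv2.imwrite("pics/w6.png",cv2.resize(cv2.convertScaleAbs(a,alpha=1.9,beta=15)[150:384,112:400],None,fx=2.7,fy=2.55,interpolation=cv2.INTER_CUBIC))
print(bot.get_obs()["eef_pos"],yaw(),m["cam_to_world"][:3,3])
E
```

```text
[ 0.60234921 -0.13247314  0.11308333] -0.21631146492657038 [ 0.68205644 -0.14976913  0.18268123]
```

View pics/w6.png

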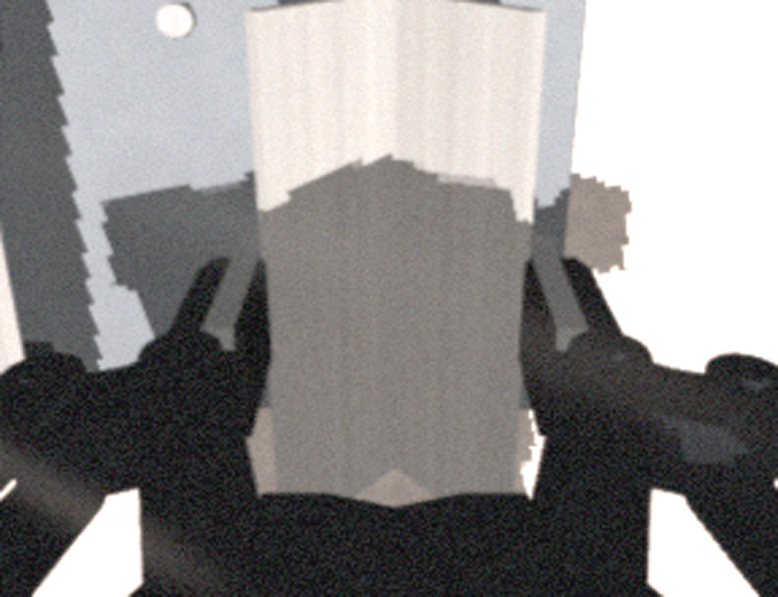

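The crop shows the baffle's far corners at about (246,12) and (545,11), and the near V tip at (395,470). The seat end is cropped off, so I'll read it numerically.

```bash
python3 - <<'E'
from h import *
m=optics.camera_model("wrist"); a=optics.read_camera("wrist"); cv2.imwrite("pics/w6_raw.png",a)
g=cv2.cvtColor(a,cv2.COLOR_BGR2GRAY).astype(int)
print("cols",list(range(196,324,6)))
for r in range(108,164,2): print(r,g[r:r+2,196:324:6].mean(0).astype(int))
E
```

```text
cols [196, 202, 208, 214, 220, 226, 232, 238, 244, 250, 256, 262, 268, 274, 280, 286, 292, 298, 304, 310, 316, 322]
108 [156 160 161 162 161 155 156 162 160 157 157 162 156 158 157 156 154 160
 158 155 150 156]
110 [157 160 158 159 165 155 157 163 159 158 154 162 153 156 157 157 157 158
 154 155 151 156]
112 [159 160 153 159 166 158 156 161 158 158 152 161 150 160 159 161 159 158
 152 154 153 154]
114 [158 159 153 160 165 159 158 165 160 157 152 157 152 159 162 164 160 156
 153 153 153 157]
116 [159 156 152 161 164 158 158 163 161 157 157 155 152 160 165 160 160 160
 153 153 151 158]
118 [159 157 153 161 161 159 159 161 162 154 158 156 155 162 166 163 158 159
 155 153 155 160]
120 [158 158 154 159 160 159 160 160 162 153 158 158 159 163 163 159 157 162
 159 154 160 160]
122 [157 157 157 160 159 162 158 154 163 155 161 161 160 165 159 160 157 158
 162 158 165 159]
124 [159 158 155 160 162 159 158 155 165 154 161 160 162 165 160 159 155 160
 157 158 162 156]
126 [158 155 157 160 164 160 158 156 162 158 160 158 163 167 160 160 159 156
 159 158 157 155]
128 [156 156 158 160 163 159 161 1
[... 952 characters left out ...]
7  54  36  39 101
  99 101 101 103]
150 [ 97  98  98  76  54  74  98 108 118 119 119 109 109 110 100  85  63  91
 101 103 103 102]
152 [100  99  84  86 102 116 116 116 118 122 117 108 110 111 107 110 107  94
  85  89 103 100]
154 [100 102 105 118 118 118 115 115 118 122 119 110 109 113 107 113 118 116
 106 102 103 102]
156 [102 103 116 116 118 114 114 114 118 122 119 110 110 111 107 111 115 115
 112 116 103 103]
158 [102 103 118 116 117 118 119 113 118 120 117 109 109 113 108 111 116 114
 113 116 101 102]
160 [101 102 116 116 118 114 116 115 117 120 117 109 111 111 109 111 116 115
 111 119 103 101]
162 [100 103 115 117 121 117 117 116 119 120 119 109 108 113 108 112 116 114
 111 119 101 104]
```

```bash
python3 - <<'E'
from h import *
m=optics.camera_model("wrist")
r=np.array([.62156,-.0329,-.2204]); c,s=np.cos(r[2]),np.sin(r[2])
W=lambda x,y,z:[r[0]+c*x-s*y,r[1]+s*x+c*y,z]
L=lambda P:(np.atleast_2d(P)[:,:2]-r[:2])@np.array([[c,-s],[s,c]])
print("plate edge z0,z.01",proj(m,[W(.065,-.105,0),W(.065,-.105,.01)]).round(1).tolist())
print("seat end V in/out, rims in/out",proj(m,[W(.06,-.105,.024),W(.06,-.105,.0198),W(.06,-.092,.037),W(.06,-.118,.037),W(.06,-.0899,.0349),W(.06,-.1201,.0349)]).round(1).tolist())
for dz in (0,-.004):
  print("baffle V",L(at_z(m,[(257.5,146)],.0383+dz)),"edges",L(at_z(m,[(205,154),(313.5,154)],.0588+dz)),"near V",L(at_z(m,[(258,334)],.0383+dz)))
a=cv2.imread("pics/w6_raw.png"); g=cv2.cvtColor(a,cv2.COLOR_BGR2GRAY)
for rr in (146,148,150,170,200): print(rr, g[rr,200:226],g[rr,286:320])
E
```

```text
plate edge z0,z.01 [[264.1, 132.1], [264.5, 133.9]]
seat end V in/out, rims in/out [[265.0, 146.0], [264.8, 144.8], [240.3, 149.9], [290.9, 150.0], [236.5, 149.2], [294.4, 149.4]]
baffle V [[ 0.0622128  -0.10084459]] edges [[ 0.06184959 -0.07777219]
 [ 0.06200916 -0.1254941 ]] near V [[-0.05882427 -0.10152852]]
baffle V [[ 0.06158616 -0.10084355]] edges [[ 0.06110842 -0.07703174]
 [ 0.06127311 -0.12628264]] near V [[-0.06278192 -0.10154629]]
146 [ 99 100  98  98 101 101  95 101  95  98 103 100  99  99  89  84  83  81
  68  51  42  49  46  77  95  97] [ 78  98  88  87  83  82  68  86 100 102 103  99 105 103 100 104 102 107
 102 104 103 101 100 103 103 103 104 105 103 101 105 100 102 104]
148 [ 97  98  99  97  99  99 101 102 100 101 101 100 102  94  71  47  39  40
  41  40  42  39  43  68  62  47] [ 32  28  27  23  27  35  40  75  84  84  86  92 100 102 101 106 101 101
 100 102 100 103 102 101 101 104 104 102 101 103 100 104 102 101]
150 [104  97  98 100  98  99 100 103  99 101  98 100 103  99  76  46  43  41
  41  48  50  46  46  48  50  57] [ 70  65  58  55  50  52  50  49  52  51  50  82  97 103 102 104 102 103
 102 100 102 103 100 102 104 101 103 103 103 103 104 105 103 105]
170 [ 99 101 102 106 109 109 114 116 120 118 119 116 118 118 115 117 117 112
 116 116 117 118 114 116 115 116] [111 115 111 113 114 115 115 114 115 114 116 116 116 112 112 115 114 111
 110 109 111 112 118 120 120 118 117 109 102 102 101 100 100 101]
200 [ 99  98 102  99 101 107 113 113 116 118 119 120 116 118 116 116 121 117
 117 115 117 117 120 121 117 115] [117 117 115 118 117 119 117 114 115 117 113 115 114 112 115 110 113 111
 114 117 115 115 121 117 118 114 103 103  98 102 101 101 101  99]
```

>>> {"api": "drive_tool", "payload": {"deltas": [{"gripper": 150,"offset": [-0.0007,0.0012,0],"angular": [0,0,0.006]},{"gripper": 150,"offset": [-0.0007,0.0026,0],"angular": [0,0,0.006]},{"gripper": 150,"offset": [-0.0007,0.0026,0],"angular": [0,0,0.006]}]}}

```text
t: 12.15
eef_pos: [0.6021, -0.1357, 0.1154]
tool_rot: [0.0, 0.994, -0.111, 0.0]
contact_force: [0.7, 0.1, -0.8]
gripper_width: 0.55
grasp_force: 31.2
```

```bash
python3 - <<'E'
from h import *
m=optics.camera_model("wrist"); a=optics.read_camera("wrist"); cv2.imwrite("pics/w7_raw.png",a)
g=cv2.cvtColor(a,cv2.COLOR_BGR2GRAY)
print(bot.get_obs()["eef_pos"],yaw())
print("cols",list(range(240,288,3)))
for r in range(129,152): print(r,g[r,240:288:3])
for rr in (147,148,149,170,200): print(rr, g[rr,196:226],g[rr,284:326])
E
```

```text
[ 0.60206691 -0.13548162  0.1152929 ] -0.22179499680677522
cols [240, 243, 246, 249, 252, 255, 258, 261, 264, 267, 270, 273, 276, 279, 282, 285]
129 [156 156 156 159 157 155 157 158 165 163 164 162 158 159 160 158]
130 [159 156 157 159 155 154 154 156 160 162 161 159 159 155 156 158]
131 [146 139 143 145 144 142 143 144 145 149 149 151 147 147 148 147]
132 [107 103 107 108 108 103 104 105 103 105 110 107 107 104 107 106]
133 [58 57 60 58 58 62 58 57 61 61 59 60 59 56 55 60]
134 [75 71 70 71 71 74 75 71 76 76 74 73 70 71 73 72]
135 [91 93 95 95 91 92 94 94 96 94 94 92 93 95 92 94]
136 [ 98  97  99  98  98 102 100 100 101 100 101 100 103 102 100 104]
137 [ 99  98  99  96 100  99 102 101 101  98 104 103 100 103 106  98]
138 [ 97 100 101  99  99 103 103 102 101 100 101 103 105 104 100 105]
139 [ 99 100  99 101  99 100  99  99 102 102 104 105 102 100 101 100]
140 [ 98 100  98 100 102 100  98  98 100 102 106 104 104 102 103 101]
141 [100 101 101  99 101 101  98 102 103 106 102 103 101 103 102 103]
142 [ 99  99  98  98 100  99  90 100 103  98 102 105 103 104 104 102]
143 [ 88  89 101  98 10
[... 1401 characters left out ...]
102
 104 102 100 102 102 103 105 103 101  99 101 104 102 103 101 103 104 106
 102 101 103 143 160 157]
170 [ 99 101 100 101 102 101 100 105 110 110 113 115 120 115 117 118 117 115
 116 116 116 116 114 118 119 117 114 114 116 115] [112 110 109 113 109 114 114 114 116 116 113 115 114 115 114 113 114 112
 110 110 113 111 113 116 113 117 116 118 115 111 103 101 101 103 104 104
  97 119 145 157 156 156]
200 [100 103 101  99 101 100  99 100 102 103 110 112 113 115 116 115 115 115
 119 115 120 118 115 114 115 117 117 117 116 116] [115 115 112 115 115 116 115 116 115 112 113 115 114 115 113 113 113 112
 111 113 112 113 113 116 117 118 116 111 104 103 100  98  96  97 102 141
 158 159 160 160 160 160]
```

```bash
python3 - <<'E'
from h import *
m=optics.camera_model("wrist")
r=np.array([.62156,-.0329,-.2204]); c,s=np.cos(r[2]),np.sin(r[2])
L=lambda P:(np.atleast_2d(P)[:,:2]-r[:2])@np.array([[c,-s],[s,c]])
f=lambda n,px,z:print(n,L(at_z(m,px,z)).round(4).tolist())
f("plate right edge (-.145)",[(323,147.5),(319,200)],.01)
f("plate far edge (.065)",[(257,132)],0.0); f("  top",[(257,134)],.01)
f("seat apex (.06,-.105)",[(257.7,142.7)],.0198); f("seat rim R (.06,-.1201)",[(289.7,147.5)],.0349)
f("baffle V",[(257,146)],.0405); f("baffle edges r170",[(203.7,170),(313.2,170)],.061); f("r200",[(205.8,200),(310.8,200)],.061)
E
```

```text
plate right edge (-.145) [[0.0568, -0.1443], [0.0227, -0.1441]]
plate far edge (.065) [[0.0652, -0.1038]]
  top [[0.065, -0.1038]]
seat apex (.06,-.105) [[0.0612, -0.1042]]
seat rim R (.06,-.1201) [[0.0608, -0.1211]]
baffle V [[0.0625, -0.1039]]
baffle edges r170 [[0.0551, -0.0802], [0.055, -0.129]]
r200 [[0.0409, -0.0803], [0.0408, -0.1287]]
```

>>> {"api": "drive_tool", "payload": {"deltas": [{"gripper": 150,"offset": [-0.0012,0,0.003],"angular": [0,0,0]},{"gripper": 150,"offset": [-0.0012,0,0.006],"angular": [0,0,0]},{"gripper": 150,"offset": [-0.0012,0,0.0085],"angular": [0,0,0]},{"gripper": 150,"offset": [-0.0012,0,0.0085],"angular": [0,0,0]}]}}

```text
t: 12.6
eef_pos: [0.6004, -0.1348, 0.1057]
tool_rot: [-0.0, 0.994, -0.11, -0.001]
contact_force: [-0.6, 0.5, 0.4]
gripper_width: 0.554
grasp_force: 31.2
```

```bash
python3 - <<'E'
from h import *
go(.60206-.0012*.976,-.1355+.0012*.22,.1035,-.2215)
o=bot.get_obs();print(o["eef_pos"],yaw(),o["contact_force"])
E
```

```text
off [0.0006 0.0003 0.0022] ang [0.    0.001 0.   ] t 12.6
[ 0.60035646 -0.13476005  0.10567525] -0.22127745024829107 [-0.63470494  0.46961591  0.42456672]
```

>>> {"api": "drive_tool", "payload": {"deltas": [{"gripper": 150,"offset": [0.0005,0.0003,0.001],"angular": [0,0,0]},{"gripper": 150,"offset": [0.0005,0.0003,0.0015],"angular": [0,0,0]}]}}

```text
t: 12.8
eef_pos: [0.6013, -0.1353, 0.1047]
tool_rot: [0.0, 0.994, -0.11, 0.0]
contact_force: [0.0, 0.1, -0.3]
gripper_width: 0.554
grasp_force: 31.2
```

>>> {"api": "drive_tool", "payload": {"deltas": [{"gripper": 150,"offset": [0,0,0.0005],"angular": [0,0,0]},{"gripper": 150,"offset": [0,0,0.001],"angular": [0,0,0]}]}}

```text
t: 13.0
eef_pos: [0.6013, -0.1353, 0.1043]
tool_rot: [0.0, 0.994, -0.111, 0.0]
contact_force: [-2.9, 1.0, 7.3]
gripper_width: 0.555
grasp_force: 31.7
```

>>> {"api": "drive_tool", "payload": {"deltas": [{"gripper": 150,"offset": [0,0,0.0005],"angular": [0,0,0]},{"gripper": 150,"offset": [0,0,0.0007],"angular": [0,0,0]}]}}

```text
t: 13.2
eef_pos: [0.6013, -0.1352, 0.1042]
tool_rot: [0.0, 0.994, -0.111, 0.0]
contact_force: [-4.4, 0.6, 11.1]
gripper_width: 0.555
grasp_force: 31.8
```

```bash
python3 - <<'E'
from h import *
m=optics.camera_model("wrist"); a=optics.read_camera("wrist"); cv2.imwrite("pics/w8_raw.png",a)
g=cv2.cvtColor(a,cv2.COLOR_BGR2GRAY)
print(bot.get_obs()["eef_pos"],yaw())
print("cols",list(range(216,300,4)))
for r in range(122,156): print(r,g[r,216:300:4])
r=np.array([.62156,-.0329,-.2204]); c,s=np.cos(r[2]),np.sin(r[2])
W=lambda x,y,z:[r[0]+c*x-s*y,r[1]+s*x+c*y,z]
print("proj plate bot,top, seat V out/in, baffle V in, seat rims, baffle edges",proj(m,[W(.065,-.105,0),W(.065,-.105,.01),W(.06,-.105,.0198),W(.06,-.105,.024),W(.06,-.105,.0282),W(.06,-.0899,.0349),W(.06,-.1201,.0349),W(.06,-.0803,.0487),W(.06,-.1297,.0487)]).round(1).tolist())
E
```

```text
[ 0.60126065 -0.13528336  0.10424558] -0.2215671900291888
cols [216, 220, 224, 228, 232, 236, 240, 244, 248, 252, 256, 260, 264, 268, 272, 276, 280, 284, 288, 292, 296]
122 [160 162 160 157 160 163 160 156 159 163 158 161 159 161 162 159 164 158
 157 161 163]
123 [159 162 157 157 156 166 162 152 157 163 161 163 160 164 165 161 163 159
 158 161 161]
124 [161 161 160 156 156 163 160 155 157 162 162 162 162 164 168 160 161 160
 157 160 159]
125 [160 162 161 157 157 165 162 157 162 161 162 160 161 167 165 160 161 161
 154 159 158]
126 [163 161 159 155 156 164 162 157 158 163 159 164 165 166 167 163 160 162
 157 158 159]
127 [163 157 160 157 156 164 159 158 160 161 158 161 165 169 164 162 159 162
 160 158 158]
128 [163 160 160 156 158 165 161 157 160 162 159 159 162 168 166 158 160 160
 159 159 153]
129 [167 156 161 160 157 163 160 158 159 160 157 158 161 166 166 162 158 162
 160 156 155]
130 [167 159 161 160 160 168 160 156 158 156 158 159 162 164 165 161 161 161
 158 159 156]
131 [161 157 157 158 160 165 161 157 157 155 154 155 157 164 159 162 162 155
 157 154 151]
132 [136 133 134 135 
[... 1613 characters left out ...]
13 106  91  80
  56  51  51]
151 [ 45  55  75  92 106 113 116 118 120 120 117 109 114 112 113 112 106 105
  89  68  55]
152 [ 67  86  99 116 114 114 119 120 122 120 121 114 113 110 114 111 111 109
 109  94  82]
153 [ 99 112 111 119 116 115 117 117 121 118 119 110 115 111 116 114 111 113
 113 113 106]
154 [115 116 114 120 114 117 118 119 124 121 118 117 114 111 114 110 109 112
 114 115 111]
155 [116 117 115 120 118 117 119 119 124 119 120 115 111 112 114 113 113 111
 111 115 115]
proj plate bot,top, seat V out/in, baffle V in, seat rims, baffle edges [[259.0, 132.8], [259.1, 134.7], [259.2, 146.3], [259.2, 147.6], [259.3, 148.9], [228.5, 151.2], [290.3, 151.1], [203.8, 156.6], [315.3, 156.4]]
```

```bash
python3 - <<'E'
from h import *
import pickle; m=pickle.load(open("w5.pkl","rb"))
a=cv2.imread("pics/w5.png",0)
g=cv2.resize(a,(512,384),interpolation=cv2.INTER_AREA)
print(list(range(232,288,4)))
for r in range(114,150): print(r,g[r,232:288:4])
r=np.array([.62156,-.0329,-.2204]); c,s=np.cos(r[2]),np.sin(r[2])
W=lambda x,y,z:[r[0]+c*x-s*y,r[1]+s*x+c*y,z]
print(proj(m,[W(.065,-.105,0),W(.065,-.105,.01),W(.06,-.105,.0198),W(.06,-.105,.024),W(.06,-.0899,.0349),W(.06,-.1201,.0349),W(.06,-.092,.037)]).round(1).tolist())
E
```

```text
[232, 236, 240, 244, 248, 252, 256, 260, 264, 268, 272, 276, 280, 284]
114 [246 243 250 249 243 246 246 248 252 251 245 247 246 244]
115 [245 242 250 246 241 244 241 247 249 251 244 246 247 242]
116 [228 226 234 229 225 229 225 229 237 240 237 232 233 230]
117 [170 170 174 169 168 177 169 178 182 188 183 180 179 181]
118 [127 127 132 123 126 128 125 129 131 132 131 125 128 127]
119 [153 151 151 147 148 149 147 148 150 150 148 151 153 148]
120 [164 162 161 159 161 159 158 161 161 161 163 167 165 165]
121 [161 160 163 163 161 161 165 165 165 163 166 165 166 165]
122 [162 161 163 161 162 157 164 165 165 165 166 165 166 167]
123 [162 164 163 162 163 159 161 164 165 169 168 163 165 169]
124 [162 165 162 161 159 158 163 161 165 168 165 164 165 168]
125 [162 165 161 155 158 153 135 140 158 163 165 166 165 166]
126 [161 160 144 128 130 119  84  97 125 132 152 161 165 165]
127 [161 150 105  82  82  75  61  66  74  80 113 134 156 166]
128 [162 141  56  65  63  57  53  62  58  63  69  78 144 169]
129 [162 137  59  61  63  58  61  57  59  61  58  62 143 168]
130 [165 138  62  62  64  64  65  58 
[... 615 characters left out ...]
  59  56  62  62  59 143 164]
141 [144 113  52  42  60  48  29  52  46  59  64  55 115 159]
142 [105  71  36  31  48  40  15  36  37  49  48  54  77 156]
143 [ 70  57  37  27  30  33  25  33  28  44  36  37  63 146]
144 [ 62  54  29  28  27  29  39  38  30  27  31  38  60 136]
145 [ 63  58  26  25  36  41  59  57  42  32  29  23  55 128]
146 [ 61  61  34  34  52  80 111 104  75  55  32  29  57 122]
147 [ 62  67  48  68 103 135 159 149 126  96  71  47  63 122]
148 [ 70  79  84 124 159 177 184 171 168 135 123  85  76 120]
149 [ 87 112 142 166 185 186 187 173 175 167 163 135 105 110]
[[259.0, 117.3], [259.1, 118.2], [259.1, 126.1], [259.2, 126.6], [237.4, 128.2], [281.1, 128.2], [240.3, 128.5]]
```

The baffle is about 1 mm too far along the seat. I'll lift it a hair, shift it back and seat it again.

>>> {"api": "drive_tool", "payload": {"deltas": [{"gripper": 150,"offset": [0,0,-0.003],"angular": [0,0,0]},{"gripper": 150,"offset": [-0.0011,0,-0.003],"angular": [0,0,0]},{"gripper": 150,"offset": [-0.0011,0,-0.003],"angular": [0,0,0]},{"gripper": 150,"offset": [-0.0011,0,-0.001],"angular": [0,0,0]},{"gripper": 150,"offset": [-0.0011,0,0],"angular": [0,0,0]}]}}

```text
t: 13.75
eef_pos: [0.6002, -0.135, 0.1041]
tool_rot: [0.0, 0.994, -0.111, -0.0]
contact_force: [-7.1, 1.9, 19.4]
gripper_width: 0.552
grasp_force: 32.3
```

```bash
cat > chk.py <<'E'
from h import *
m=optics.camera_model("wrist"); a=optics.read_camera("wrist")
g=cv2.cvtColor(a,cv2.COLOR_BGR2GRAY)
o=bot.get_obs();print(o["eef_pos"],yaw(),o["contact_force"])
print("cols",list(range(204,320,6)))
for r in [*range(130,137),*range(143,160)]: print(r,g[r,204:320:6])
r=np.array([.62156,-.0329,-.2204]); c,s=np.cos(r[2]),np.sin(r[2])
W=lambda x,y,z:[r[0]+c*x-s*y,r[1]+s*x+c*y,z]
print("plate bot,top, baffle V in, baffle edges",proj(m,[W(.065,-.105,0),W(.065,-.105,.01),W(.06,-.105,.0282),W(.06,-.0803,.0487),W(.06,-.1297,.0487)]).round(1).tolist())
E
python3 chk.py
```

```text
[ 0.60018875 -0.13499793  0.10424315] -0.22169922448661333 [-4.39012329  1.2082734  11.87050604]
cols [204, 210, 216, 222, 228, 234, 240, 246, 252, 258, 264, 270, 276, 282, 288, 294, 300, 306, 312, 318]
130 [135 139 137 134 133 138 135 129 133 129 134 136 137 134 135 132 131 132
 135 133]
131 [61 74 64 74 73 72 73 70 70 72 72 72 70 71 73 72 73 74 73 69]
132 [60 62 61 65 62 63 62 66 65 64 65 65 63 64 63 65 63 62 67 65]
133 [91 93 88 93 89 89 93 91 90 88 88 91 88 86 90 90 89 90 91 92]
134 [102 100  96  99 102  97 101 102  99 102 103 101 103 102 101 101 103 102
 103 103]
135 [101 103 103 106 104 101 101 100 100 103 103 101 104 105 104 104 104 104
 103 106]
136 [101 103 101 104 102 101  97 100 101 100 105 103 105 103 103 106 104 101
 106 104]
143 [ 98 104 100 103  98 100  98  99  84  45 100  66 103  98 103 101 103 101
 107 107]
144 [101 102 105 103 103  82  93  89  47  34  82  52 102  90 102 101 105 105
 104 105]
145 [ 99 100 100 102  79  48  75  56  33  43  40  44  81  88  91 104 102 103
 104 106]
146 [102 105 100  91  51  39  54  32  49  72  54  22  43  79  69 102  97 102
 104 105]
147
[... 549 characters left out ...]
17 120 120 116 113 113 112 112 116 114  89  81
  92 103]
154 [ 93  99 114 117 119 116 117 119 118 117 112 114 114 112 115 115 111  91
  94 103]
155 [111 113 117 118 120 119 115 120 121 117 114 112 108 112 114 116 116 109
 113 104]
156 [115 116 117 114 120 114 118 117 119 114 112 115 112 115 114 115 116 116
 121 102]
157 [112 119 116 116 123 113 118 117 119 119 113 112 113 113 116 115 116 115
 120 102]
158 [113 117 117 117 122 116 118 119 122 117 113 114 113 113 111 116 115 110
 118 101]
159 [110 119 117 120 121 120 119 121 117 117 116 115 112 110 117 116 113 112
 121 105]
plate bot,top, baffle V in, baffle edges [[259.0, 130.8], [259.1, 132.7], [259.3, 146.6], [203.5, 154.1], [315.5, 153.9]]
```

The baffle's end is now flush with the prediction to within about 0.2 mm. Releasing.

>>> {"api": "drive_tool", "payload": {"deltas": [{"gripper": 105,"offset": [0,0,0],"angular": [0,0,0]},{"gripper": 95,"offset": [0,0,0],"angular": [0,0,0]},{"gripper": 80,"offset": [0,0,0],"angular": [0,0,0]},{"gripper": 50,"offset": [0,0,0],"angular": [0,0,0]},{"gripper": 50,"offset": [0,0,0],"angular": [0,0,0]}], "grip_force": 20}}

```text
t: 14.3
eef_pos: [0.6, -0.135, 0.1029]
tool_rot: [-0.0, 0.994, -0.11, -0.0]
contact_force: [-0.8, 0.6, 0.5]
gripper_width: 0.807
grasp_force: 0.0
```

>>> {"api": "drive_tool", "payload": {"deltas": [{"gripper": 50,"offset": [0,0,-0.015],"angular": [0,0,0]},{"gripper": 50,"offset": [0,0,-0.04],"angular": [0,0,0]},{"gripper": 50,"offset": [-0.02,0,-0.08],"angular": [0,0,0]},{"gripper": 50,"offset": [-0.04,0,-0.12],"angular": [0,0,0]},{"gripper": 50,"offset": [-0.04,0,-0.125],"angular": [0,0,0]}]}}

```text
t: 14.8
eef_pos: [0.5615, -0.1262, 0.234]
tool_rot: [0.0, 0.994, -0.11, 0.004]
contact_force: [0.9, -0.9, -1.0]
gripper_width: 0.806
grasp_force: 0.0
```

```bash
python3 - <<'E'
from h import *
import pickle
m=optics.camera_model("wrist"); a=optics.read_camera("wrist"); pickle.dump(m,open("w9.pkl","wb"))
cv2.imwrite("pics/w9.png",cv2.resize(cv2.convertScaleAbs(a,alpha=1.4),(800,600),interpolation=cv2.INTER_CUBIC))
print(bot.get_obs()["eef_pos"])
E
```

```text
[ 0.56206703 -0.12635376  0.23275315]
```

View pics/w9.png

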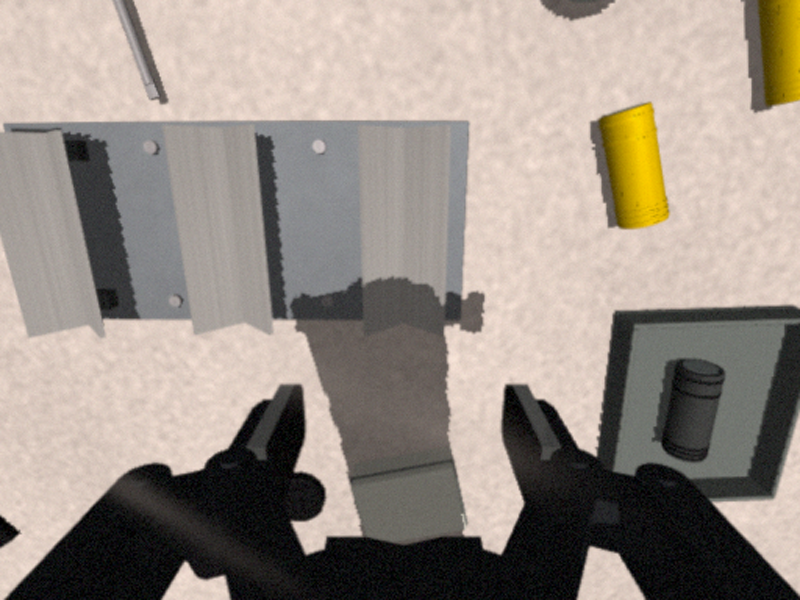

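The loose baffle sits in the right seat, from about (405,126) to (402,330), level, parallel and in line with the stored pair. The tube lies in the tray at about (693,410), and everything else looks undisturbed. Handing in.

```bash
python3 -c "
from station import bot
print(bot.hand_in())"
```

```text
the job is handed in; nothing more can be done
None
```

The job is handed in at about 15 s: the lens tube lies in the grey tray, and the loose baffle is nested in the right seat, fully down, with its far end measured flush to about 0.2 mm; no verdict came back.

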